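# Seat a fork steerer tube in the cutting jig

## Robot

A 6-joint arm with a two-finger parallel gripper is mounted at the origin on the work surface. World frame = base frame: x ahead of the robot, y to its left, z up, the work surface at z = 0. Lengths are in mm, angles in rad, forces in N, time in s.
With the tool pointing down it reaches from about 275 to 975 mm from the base axis. Payload 8.4 kg.
Tool frame: the origin (TCP) lies at the centre of the arm's flange, where the gripper is bolted on; the fingertips stand 190 mm ahead of it and the grasp point (between the pads) lies ahead of it (env.grip_depth is the x of the grasp point in the tool frame, in mm); x points along the fingers, y is the direction in which the jaws open and shut, and the axes are right-handed (so a half turn about x gives the same grasp; the last joint's range is limited). The gripper opens to 92 mm and grips with 3 to 60 N. Pads are 20 mm wide; open, the fingers measure 128 mm over their backs; the gripper's body (75 mm by 189 mm) begins 69 mm behind the grasp point.
Start: joints at [1.272, 0.353, 1.633, -0, 1.155, -0.002], TCP at [182.787, 597.677, 404.683] pointing down, gripper open.
Joint ranges: [-2.63, 2.63], [-0.92, 2.1], [0.06, 2.66], [-1.3, 4.44], [0, 2.69], [-3.02, 3.02]. Speed limits (rad/s): [2.22, 2.22, 2.79, 3.14, 3.14, 3.14].

## Interface

Orientations are given as a unit quaternion [w, x, y, z].
In Python, from cell import env gives the robot as it stands.
- The arm moves only by the tool step_arm, never from a script. Its argument "rows" is a list that holds one entry, the list of rows, each a list of 5 numbers: the shift along the tool's x, y, z in mm, then the turn about the tool's x in degrees, then the gripper's target within -1 to 1 (shut at 1, half-way at 0, fully open at -1). In form: [[[tx, ty, tz, spin, jaw], ...]]. A call has 1 to 12 rows; each row shifts and turns the commanded pose from where the row before left it, along the tool's axes as they then stand; what a row does not reach is not made up. A row lasts 1/12 s, in which the tool goes at most 41.7 mm and 7.16 degrees, less where a joint would pass 70% of its speed; a pose out of reach is approached as far as the arm can. A call with a gripper value outside its range is refused whole. The fingers move at their own pace and stop on an object; "force" is the grip in N (left out, the last holds). Time passes only in rows, so rows that do not move let the fingers close. It gives the time, the measured TCP pose, the force and the opening at its end, in the units of the state.
- env.observe(): the state, without advancing time (a new reading comes with each control period).
- env.get_image(name): name is "scene" or "top" or "wrist"; returns (picture, depth): 384x512x3 uint8, red, green, blue; 384x512 float32, mm along the optical axis (not along the pixel's ray), 0 where there is no reading.
- env.calibration(name): a dict with "K" (3x3 intrinsics, pixels), "view" (4x4, takes a point from world to camera coordinates); the wrist camera has in their place "T_tool_cam" (4x4, takes a point from camera to tool coordinates, whose origin is the TCP and whose axes are the tool frame's). Camera axes: x right, y down, z forward; pixel columns grow to the right and rows downward; lengths in mm; the calibration is good to about 2 mm. The wrist camera is an equidistant fisheye: a pixel r from the principal point sees the ray r / f radians off the axis. A picture is of the moment at which its call begins: read the wrist's pose just before it. calibration takes no time and is no camera call.
- env.finish_job(): hands the job in, once; it reports no verdict.
The state is a dict: "time": time; "qpos": joint angles; "qvel": joint speeds; "effort": joint torques, N m; "ee_pos": TCP position; "ee_rot": TCP orientation; "wrist_force": force on the tool from outside, world axes, zero at the start; "ft_torque": the same for the moment, N m; "grip_width": finger opening in mm.
Only numpy, scipy, OpenCV 4.12 (cv2) and the standard library are available. Lean on these libraries where they do the work, as an engineer would, in place of code of your own. Each camera call takes 0.05 s, during which the arm holds its last target. There are 200 camera calls.

## Task

Load the steel steerer tube into the cutting jig: lower it gently into the two V-supports, clear of the length stop, so that it settles fully down in both, slide it along the Vs until its end has pushed the stop's sprung pad solid and keep it pressed there for a moment, gently, as the stop is only finger tight. Then let go of it, swing the hold-down arm over and press it down firmly on the tube for a moment, and leave the tube seated against the stop under the arm's pad. Leave everything else on the bench alone.

Things in the scene. Friction and masses are not known exactly. Their poses are not given: they have to be found in the camera images.
- tube_center (a point): Centre (half-way along, on the axis) of the loose steerer tube: plain dark steel, round, 28.6 mm in diameter, 220 mm long, about 0.35 kg, both ends alike; x along its axis. It starts lying level in the low grey rest, axis 40 mm above the bench. Grip it near the middle.
- rest: Low grey plastic rest that holds the tube at the start: two shallow notches centred at x = -80 and +80 mm (12 mm thick, 38 mm high), with only a 6 mm base plate between them. Fixed. Origin: centre of its underside, x along the tube.
- jig: Cutting jig fixed to the bench: 12 mm aluminium base plate (x -100 to +185, y -40 to +64 mm) with two steel V-supports. Origin: on the bench under the middle between the Vs; x along the V line towards the length stop. Vs centred at x = -70 and +70 mm, each 24 mm thick, 72 mm wide, 66 mm high; free space for fingers between them, 116 mm long.
- v_seat (a point): Point on the jig midway between the Vs, 62 mm above the bench, where the axis of a fully seated tube passes; axes as the jig's. The Vs open at 90 degrees, mouths 48 mm wide, top 4 mm above this point. The stop's pad face lies 25 to 41 mm before the stop's origin. It gives 3 mm on a soft spring (1 N), then is solid; the tube must be pushed to solid, with 5 to 15 N.
- stop: Length stop at the jig's +x end: steel post 66 mm high on the base plate, with a screwed rod on the V line that points back (-x) and ends in a flat steel pad 22 mm across. Origin: under the middle of the post, on the base plate, at a place along jig x that differs each time; axes as the jig's. How far the rod is screwed out differs too and is not measured (see v_seat).
- clamp (a joint): Angle (rad) of the hold-down arm. 0: level across the V line, reaching to jig -y, pad just on top of a seated tube; grows as it opens upwards; 1.57 upright; 2.1 leans back to jig +y. Starts at 1.9 to 2.1. It turns easily (0.03 Nm friction, well damped): below 1.57 it sinks slowly by its own weight (0.2 kg) towards the tube. With no tube it goes to -0.12.
- clamp_hinge (a point): Centre of the hold-down arm's hinge on the jig, at jig x = 70, y = 50 mm, 92 mm above the bench (beside the +x V). The hinge axis runs along jig x.
- clamp_handle (a point): Middle of the upper face of the arm's black handle block, 92 mm from the hinge along the arm and 9 mm above its centre line. The arm is a steel bar 16 mm wide, 14 mm thick. The block is 26 mm wide (along jig x), 18 mm thick, and spans 76 to 108 mm from the hinge. The rubber pad (18 mm across) hangs below the arm 50 mm from the hinge.
- case: Bystander, to be left alone: closed black plastic tool case with steel toggle latches, 160 x 240 x 87 mm. Origin: centre of its underside.
- tyre_lever: Bystander, to be left alone: flat steel tyre lever, 117 mm long, 5 mm thick. Origin: centre of its underside.
- pump: Bystander, to be left alone: blue plastic hand pump with a black square head, 270 mm long, lying. Origin: centre of its underside.
- bottle_cage: Bystander, to be left alone: aluminium bottle cage of bent bars, 115 mm long, 76 mm high, lying. Origin: centre of its underside.
- mallet: Bystander, to be left alone: small mallet with rubber-tipped steel head and wooden handle, 225 mm long, lying. Origin: centre of its underside.
- grease_jar: Bystander, to be left alone: white plastic jar with a grey cap, 54 mm across, 60 mm tall. Origin: centre of its underside.

How it is judged:
By the outcome, as a careful person would: the job done as asked, in the order asked, and still so for the second after the job is handed in, with the robot touching nothing.
It also fails if it takes over 72 s, if anything falls off the work surface, if the arm or the gripper's body presses on something with over 40 N, if the wrist force passes 120 N, or if a joint passes its speed limit or range.

## Working session

There is one attempt and no reset: what is moved stays moved. The work goes in short steps, Python scripts to look and compute and a tool call to move; the robot and the scene stay as the last step left them, time stands still between calls to the robot, and variables do not carry over. Pictures are saved under pics/ and viewed, about 8 in all and at most 12, crops included, and the job is handed in when it is done.

Besides the shell and the picture viewer there is one more tool, called by a JSON object that holds its "api" and its "payload". step_arm: Moves the arm, as the interface text tells. Its arguments: {"type":"object","properties":{"rows":{"type":"array"},"force":{"type":"number"}},"required":["rows"]}

```bash
mkdir -p pics; ls
python3 - <<'E'
from cell import env
import cv2,numpy as np
o=env.observe();print({k:np.round(v,3).tolist() for k,v in o.items()},env.grip_depth)
for n in("scene","top"):
    p,d=env.get_image(n);np.savez(f"pics/{n}0.npz",p=p,d=d);cv2.imwrite(f"pics/{n}0.png",cv2.resize(p[:,:,::-1],(800,600)))
    c=env.calibration(n);print(n,np.round(c["K"],1).tolist(),np.round(c["view"],3).tolist(),(d>0).mean())
c=env.calibration("wrist");print({k:np.round(v,3).tolist() for k,v in c.items()})
E
```

```text
pics
{'time': 0.0, 'qpos': [1.272, 0.354, 1.634, 0.0, 1.155, -0.002], 'qvel': [-0.0, -0.0, -0.001, 0.0, -0.0, 0.001], 'effort': [0.003, -59.386, -33.42, 0.07, 0.024, -0.0], 'ee_pos': [182.708, 597.455, 403.963], 'ee_rot': [0.699, 0.104, 0.699, -0.105], 'wrist_force': [0.516, 0.21, -0.073], 'ft_torque': [-0.03, -0.038, -0.004], 'grip_width': 92.133} 171.4
scene [[460.9, 0.0, 260.9], [0.0, 460.9, 189.7], [0.0, 0.0, 1.0]] [[0.576, 0.817, 0.01, -322.69], [0.474, -0.324, -0.819, -201.898], [-0.666, 0.477, -0.574, 1939.217], [0.0, 0.0, 0.0, 1.0]] 0.9340769449869791
top [[367.4, 0.0, 257.8], [0.0, 367.4, 190.2], [0.0, 0.0, 1.0]] [[0.008, -1.0, 0.002, -16.658], [-0.988, -0.008, -0.152, 588.13], [0.152, -0.001, -0.988, 1064.439], [0.0, 0.0, 0.0, 1.0]] 0.9963022867838541
{'K': [[297.319, 0.0, 253.408], [0.0, 297.319, 193.796], [0.0, 0.0, 1.0]], 'T_tool_cam': [[0.0, -0.286, 0.958, 19.365], [1.0, -0.001, -0.001, 0.464], [0.001, 0.958, 0.286, -80.309], [0.0, 0.0, 0.0, 1.0]]}
```

View pics/top0.png

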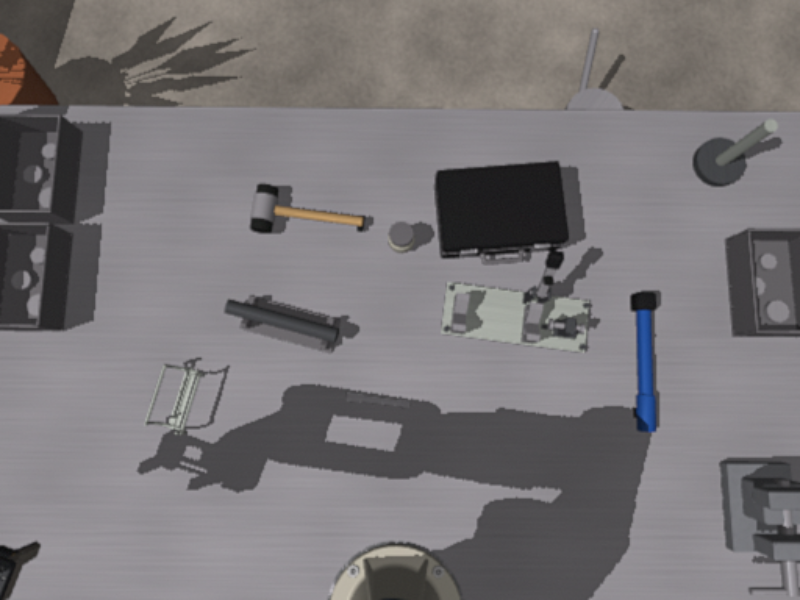

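View pics/scene0.png

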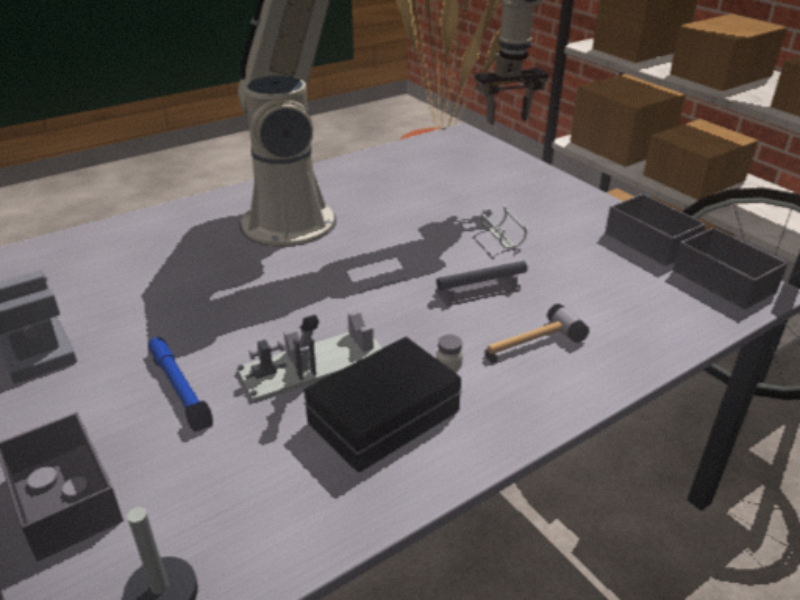

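The top view shows the tube in its rest at about (228..338, 308..338), the jig plate at (443..592, 283..350), the stop at about (567,325), and the clamp arm leaning back to (553,258). Next I'll measure these.

```bash
cat > h.py <<'E'
import numpy as np,cv2
from cell import env
from scipy.spatial.transform import Rotation as Ro
def cloud(n,d):
    c=env.calibration(n);K=np.array(c["K"]);V=np.array(c["view"])
    v,u=np.mgrid[:384,:512];r=np.stack([(u-K[0,2])/K[0,0],(v-K[1,2])/K[1,1],np.ones_like(u)],-1)*d[...,None]
    P=(r-V[:3,3])@V[:3,:3];P[d<=0]=np.nan;return P
def ray(n,uv,z):
    c=env.calibration(n);K=np.array(c["K"]);V=np.array(c["view"])
    r=np.array([(uv[0]-K[0,2])/K[0,0],(uv[1]-K[1,2])/K[1,1],1])@V[:3,:3];o=-V[:3,3]@V[:3,:3]
    return o+r*(z-o[2])/r[2]
def pose():
    o=env.observe();q=o["ee_rot"];return np.array(o["ee_pos"]),Ro.from_quat([q[1],q[2],q[3],q[0]]).as_matrix(),o
def wrist():
    p,R,o=pose();im,d=env.get_image("wrist");c=env.calibration("wrist");K=np.array(c["K"]);T=np.array(c["T_tool_cam"])
    v,u=np.mgrid[:384,:512];x=(u-K[0,2])/K[0,0];y=(v-K[1,2])/K[1,1];th=np.hypot(x,y)+1e-9
    r=np.stack([np.sin(th)*x/th,np.sin(th)*y/th,np.cos(th)],-1)
    W=r@T[:3,:3].T@R.T;O=R@T[:3,3]+p
    P=O+W*(d/np.cos(th))[...,None];P[d<=0]=np.nan
    return im,P,W,O
E
python3 - <<'E'
from h import *
for n in("scene","top"):
    z=np.load(f"pics/{n}0.npz");P=cloud(n,z["d"]);p=z["p"].astype(int);X,Y,Z=P[...,0],P[...,1],P[...,2]
    b=(abs(Z)<8);print(n,"bench z",np.median(Z[b]))
    # tube
    m=(X>300)&(X<620)&(Y>60)&(Y<340)&(Z>42)&(Z<65);q=P[m].astype(np.float32)
    if n=="top": q=q[(q[:,0]<520)]
    k,l,s,c_=cv2.connectedComponentsWithStats(m.astype(np.uint8))
    for i in range(1,k):
        if s[i,4]>60:
            q=P[l==i];print(" comp",s[i],np.round(q.mean(0)),cv2.minAreaRect(q[:,:2].astype(np.float32)),np.percentile(q[:,2],95))
    # jig
    m=(X>350)&(X<620)&(Y<20)&(Y>-330)&(Z>7)&(Z<17);k,l,s,_=cv2.connectedComponentsWithStats(m.astype(np.uint8))
    i=1+np.argmax(s[1:,4]);q=P[l==i];print(" plate",s[i],cv2.minAreaRect(q[:,:2].astype(np.float32)),np.median(q[:,2]))
    m=(X>350)&(X<560)&(Y<10)&(Y>-330)&(Z>45);k,l,s,_=cv2.connectedComponentsWithStats(m.astype(np.uint8))
    for i in range(1,k):
        if s[i,4]>15: q=P[l==i];print(" tall",s[i],np.round(q.mean(0)),q[:,2].max(),cv2.minAreaRect(q[:,:2].astype(np.float32)))
p,R,o=pose();print(R.round(3).tolist())
# tube plane-ray from top (800x600 pixel ends)
for uv in((228,308),(338,338)): print(ray("top",np.array(uv)*.64,50))
E
```

```text
scene bench z 0.07059382620659464
 comp [279 167  58  17 338] [545. 216.  50.] ((543.2796630859375, 218.54698181152344), (221.8983154296875, 33.026763916015625), 75.05522155761719) 55.62635292174324
 plate [ 171  213   73   37 1047] ((559.68212890625, -210.65292358398438), (236.19789123535156, 112.28961181640625), 82.21653747558594) 11.865426852405317
 tall [222 198  11  13  94] [ 538. -121.   57.] 68.94084607720946 ((538.3787841796875, -118.6490478515625), (25.493345260620117, 41.0091667175293), 80.90847778320312)
 tall [181 210  10  17  89] [ 520. -261.   58.] 69.37730718145215 ((528.4158935546875, -258.6380310058594), (26.288127899169922, 58.0809440612793), 83.45244598388672)
 tall [164 217  18  15 112] [ 538. -313.   68.] 82.06765463897436 ((533.5386352539062, -307.8248596191406), (37.55582046508789, 44.05805587768555), 0.11510714888572693)
top bench z 1.332472273207835
 comp [143 192  74  27 696] [540. 221.  52.] ((540.9337768554688, 221.91748046875), (220.56704711914062, 28.15706443786621), 75.4647216796875) 57.28924367437084
 plate [ 282  182   80   42 1785] ((558.1860961914062, -213.81829833984375), (245.80841064453125, 103.99867248535156), 82.81793212890625) 13.328499537007295
 tall [289 200   9  13 102] [ 539. -118.   59.] 70.51309731424064 ((540.9341430664062, -117.1642074584961), (23.470609664916992, 38.24336242675781), 85.21208190917969)
 tall [335 200  12  19 158] [ 531. -257.   57.] 69.59924358957878 ((532.2059326171875, -258.0264892578125), (25.229711532592773, 55.94841384887695), 83.34573364257812)
 tall [350 203  18  12 140] [ 532. -311.   72.] 83.61555670718353 ((532.9520874023438, -307.63458251953125), (43.970603942871094, 30.609037399291992), 87.44221496582031)
[[-0.0, 0.292, 0.956], [-0.001, 0.956, -0.292], [-1.0, -0.001, 0.0]]
[563.61733267 322.80424626  50.        ]
[507.80807581 110.64613489  50.        ]
```

{"api": "step_arm", "payload": {"rows": [[[0, -29, 26, 0, -1], [0, -29, 26, 0, -1], [0, -29, 26, 0, -1], [0, -29, 26, 0, -1], [0, -29, 26, 0, -1], [0, -29, 26, 0, -1], [0, -29, 26, 0, -1], [0, -29, 26, 0, -1], [0, -29, 26, 0, -1], [0, -29, 26, 0, -1], [0, -29, 26, 0, -1], [0, -29, 26, 0, -1]]]}}

```text
time: 1.1
ee_pos: [379.5, 171.8, 404.7]
ee_rot: [0.699, 0.104, 0.699, -0.104]
wrist_force: [0.8, -0.3, 0.0]
grip_width: 91.7
```

{"api": "step_arm", "payload": {"rows": [[[0, -29, 26, 0, -1], [0, -29, 26, 0, -1], [0, -29, 26, 0, -1], [0, -29, 26, 0, -1], [0, -29, 26, 0, -1], [0, -29, 26, 0, -1], [0, -29, 26, 0, -1], [0, -29, 26, 0, -1], [0, -29, 26, 0, -1], [0, -29, 26, 0, -1]]]}}

```text
time: 1.93
ee_pos: [543.5, -181.7, 404.4]
ee_rot: [0.699, 0.105, 0.699, -0.105]
wrist_force: [0.9, 0.5, 0.4]
grip_width: 91.7
```

{"api": "step_arm", "payload": {"rows": [[[0, 0, 0, 6.7, -1], [0, 0, 0, 6.7, -1], [0, 0, 0, 6.7, -1], [0, 0, 0, 6.7, -1], [0, 0, 0, 6.7, -1], [0, 0, 0, 6.7, -1], [0, 0, 0, 6.7, -1], [0, 0, 0, 6.7, -1], [0, 0, 0, 6.7, -1], [0, 0, 0, 6.7, -1], [0, 0, 0, 6.7, -1], [0, 0, 0, 6.7, -1]]]}}

```text
time: 2.93
ee_pos: [543.0, -179.7, 404.3]
ee_rot: [-0.465, -0.532, -0.465, 0.533]
wrist_force: [-0.5, 0.3, -0.1]
grip_width: 91.8
```

Run:
```python
from h import *
im,P,W,O=wrist();np.savez("pics/w1.npz",im=im,P=P,W=W,O=O);cv2.imwrite("pics/w1.png",cv2.resize(im[:,:,::-1],(800,600)))
p,R,o=pose();print(p,R.round(3).tolist(),o["time"],o["qpos"]);print((~np.isnan(P[...,0])).mean(),O)
```

```text
[ 543.06837499 -179.68344614  404.34776399] [[-0.001, 0.99, -0.143], [0.0, -0.143, -0.99], [-1.0, -0.001, -0.0]] 2.9833 [-3.22160352e-01  2.71665324e-01  1.74898753e+00  3.29673582e-05
  1.12156243e+00 -1.78605819e-01]
0.9960886637369791 [554.50982683 -99.27696782 384.9587466 ]
```

View pics/w1.png

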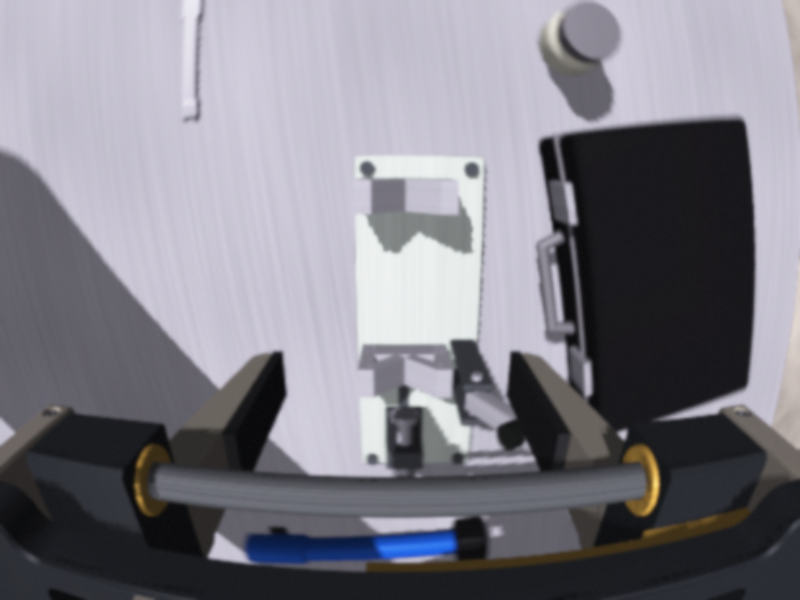

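The wrist view shows the whole jig: Vs at (410,197) and (412,372), the stop at (403,440), the clamp at (480,390) and the tyre lever at (192,60). Next I'll find the jig frame from the plate edges and the V valleys.

Run:
```python
from h import *
z=np.load("pics/w1.npz");P=z["P"];im=z["im"].astype(int);O=z["O"];W=z["W"]
Z=P[...,2];g=(P[...,0]>420)&(P[...,0]<640)&(P[...,1]<-60)&(P[...,1]>-400)
print("bench",np.median(Z[abs(Z)<8]))
m=g&(abs(Z-12)<4)
k,l,s,_=cv2.connectedComponentsWithStats(m.astype(np.uint8));i=1+np.argmax(s[1:,4]);q=P[l==i];print(cv2.minAreaRect(q[:,:2].astype(np.float32)),np.median(q[:,2]))
# left/right plate edges per row (rows of 384 image)
L=[];Rr=[]
for v in range(104,290):
    c=np.where(l[v]==i)[0]
    c=c[(c>215)&(c<315)]
    if len(c)>20: L.append(P[v,c[0],:2]);Rr.append(P[v,c[-1],:2])
for E in(L,Rr):
    f=cv2.fitLine(np.array(E,np.float32),cv2.DIST_HUBER,0,.01,.01).ravel();print("edge",f,np.degrees(np.arctan2(f[0],f[1])))
# approximate jig coords
a=np.radians(8.2);jx=np.array([-np.sin(a),-np.cos(a)]);jy=np.array([np.cos(a),-np.sin(a)]);o=np.array([535,-188])
x=(P[...,:2]-o)@jx;y=(P[...,:2]-o)@jy
for lo,hi in((-90,-50),(50,90)):
    m=g&(x>lo)&(x<hi)&(Z>38)&(Z<90)&(abs(y)<45)
    print("V",m.sum(),"x",np.percentile(x[m&(Z<68)],[2,50,98]).round(1),"y",np.percentile(y[m&(Z<68)],[1,99]).round(1))
    for b in range(-44,45,4):
        s_=m&(y>=b)&(y<b+4)
        if s_.sum()>3: print(b+2,np.median(Z[s_]).round(1),end="; ")
    print()
m=g&(x>90)&(x<190)&(Z>20)&(abs(y)<45)
for b in range(90,190,4):
    s_=m&(x>=b)&(x<b+4)
    if s_.sum()>3: print("stop",b+2,s_.sum(),np.percentile(Z[s_],[10,50,95]).round(0),np.percentile(y[s_],[5,50,95]).round(0))
m=g&(Z>95)&(y>25)&(Z<230)&(x>50)&(x<92);q=np.c_[x[m],y[m],Z[m]];print("arm",len(q),q[np.argsort(q[:,2])][::max(1,len(q)//10)].round(0).tolist())
```

```text
bench 0.6019809531559872
((562.1791381835938, -180.60833740234375), (182.33511352539062, 104.6546401977539), 82.54502868652344) 12.634397727134854
edge [ 1.2858154e-01  9.9169892e-01  5.1096542e+02 -1.7643126e+02] 7.387632
edge [ 1.3498113e-01  9.9084818e-01  6.1244861e+02 -1.8802609e+02] 7.757529
V 1419 x [-83.5 -72.  -60.1] y [-22.5  44.5]
-22 66.2; -18 66.4; -14 66.3; -10 64.6; -6 60.9; -2 57.2; 2 53.1; 6 49.6; 10 44.9; 14 43.4; 18 47.6; 22 51.3; 26 55.6; 30 59.5; 34 63.9; 38 66.4; 42 66.5; 46 66.3; 
V 1276 x [55.9 64.6 80.1] y [-20.5  44.4]
-22 66.2; -18 66.1; -14 65.9; -10 66.0; -6 63.0; -2 58.5; 2 54.7; 6 51.1; 10 47.7; 14 43.9; 18 45.3; 22 49.0; 26 53.1; 30 56.9; 34 60.9; 38 64.3; 42 66.1; 46 66.4; 
stop 96 153 [56. 65. 73.] [ 6. 16. 25.]
stop 100 44 [68. 72. 74.] [ 6. 15. 26.]
stop 104 9 [67. 68. 70.] [ 9. 17. 24.]
stop 108 27 [65. 68. 69.] [10. 16. 21.]
stop 112 24 [66. 68. 69.] [11. 16. 21.]
stop 116 41 [21. 66. 69.] [ 2. 16. 31.]
stop 120 43 [22. 65. 70.] [-1. 14. 31.]
stop 124 355 [37. 66. 78.] [ 2. 15. 30.]
stop 128 73 [44. 78. 80.] [ 1. 14. 29.]
stop 132 66 [77. 78. 80.] [ 1. 16. 30.]
stop 136 67 [77. 79. 80.] [ 1. 15. 30.]
stop 140 45 [77. 79. 80.] [ 1. 12. 30.]
stop 152 15 [66. 68. 69.] [12. 16. 22.]
stop 156 45 [62. 66. 69.] [ 7. 17. 25.]
arm 984 [[50.0, 68.0, 95.0], [51.0, 58.0, 99.0], [59.0, 67.0, 102.0], [54.0, 68.0, 103.0], [60.0, 67.0, 107.0], [66.0, 70.0, 114.0], [65.0, 73.0, 120.0], [62.0, 78.0, 129.0], [60.0, 83.0, 142.0], [72.0, 89.0, 147.0], [70.0, 81.0, 151.0]]
```

{"api": "step_arm", "payload": {"rows": [[[8, -5.4, -36, 0, -1], [8, -5.4, -36, 0, -1], [8, -5.4, -36, 0, -1], [8, -5.4, -36, 0, -1], [8, -5.4, -36, 0, -1], [8, -5.4, -36, 0, -1], [8, -5.4, -36, 0, -1], [8, -5.4, -36, 0, -1], [8, -5.4, -36, 0, -1], [8, -5.4, -36, 0, -1], [8, -5.4, -36, 0, -1], [0, 0, 0, 6.6, -1]]]}}

```text
time: 3.98
ee_pos: [534.6, 225.6, 315.2]
ee_rot: [-0.437, -0.555, -0.438, 0.556]
wrist_force: [-0.3, -0.4, -0.2]
grip_width: 92.0
```

{"api": "step_arm", "payload": {"rows": [[[0, 0, 0, 0, -1], [0, 0, 0, 0, -1], [0, 0, 0, 0, -1]]]}}

```text
time: 4.23
ee_pos: [535.3, 219.9, 316.7]
ee_rot: [-0.436, -0.556, -0.436, 0.557]
wrist_force: [-0.7, -0.2, -0.9]
grip_width: 91.6
```

Run:
```python
from h import *
im,P,W,O=wrist();np.savez("pics/w2.npz",im=im,P=P);cv2.imwrite("pics/w2.png",cv2.resize(im[:,:,::-1],(800,600)))
p,R,o=pose();print(p,np.degrees(np.arctan2(R[1,1],R[0,1])),o["qpos"])
Q=(P-p)@R  # tool coords
m=(abs(Q[...,2])<140)&(abs(Q[...,1])<45)&(P[...,2]>43)&(P[...,2]<62)
q=Q[m];print(m.sum(),cv2.minAreaRect(q[:,1:].astype(np.float32)),"top z",np.percentile(P[m][:,2],[50,95,99]))
for b in range(-120,121,20):
    s=(q[:,2]>=b)&(q[:,2]<b+20)
    if s.sum()>10:
        y=q[s,1];h=p[2]-q[s,0];f=np.polyfit(y,h,2);print(b+10,"y centre",(-f[1]/2/f[0]).round(1),(y.min()+y.max())/2,"top",h.max().round(1))
print("z ends",np.percentile(q[:,2],[.5,99.5]))
```

```text
[535.43645196 219.6923173  316.8362003 ] -13.87148114768347 [ 3.86812735e-01  3.80402809e-01  1.81185437e+00 -1.93824720e-04
  9.49333842e-01  6.29028609e-01]
7252 ((4.534930229187012, -4.5933074951171875), (28.645233154296875, 220.67886352539062), 0.8324856162071228) top z [53.11851691 55.36780738 55.94230453]
-110 y centre 5.5 5.477609927974662 top 56.5
-90 y centre 5.2 5.52783554673349 top 56.6
-70 y centre 5.1 5.150263169254015 top 56.6
-50 y centre 5.0 5.265782141277154 top 56.5
-30 y centre 4.7 4.906964115718586 top 56.7
-10 y centre 4.5 4.871691273823505 top 56.4
10 y centre 4.2 4.600419908896868 top 56.4
30 y centre 4.0 3.848016331891781 top 56.4
50 y centre 3.8 3.7351951978639635 top 56.3
70 y centre 3.6 3.4207555044527176 top 56.3
90 y centre 3.0 2.61094948748255 top 56.4
110 y centre 2.6 2.6510580032031656 top 56.0
z ends [-113.62852318  103.42371172]
```

View pics/w2.png

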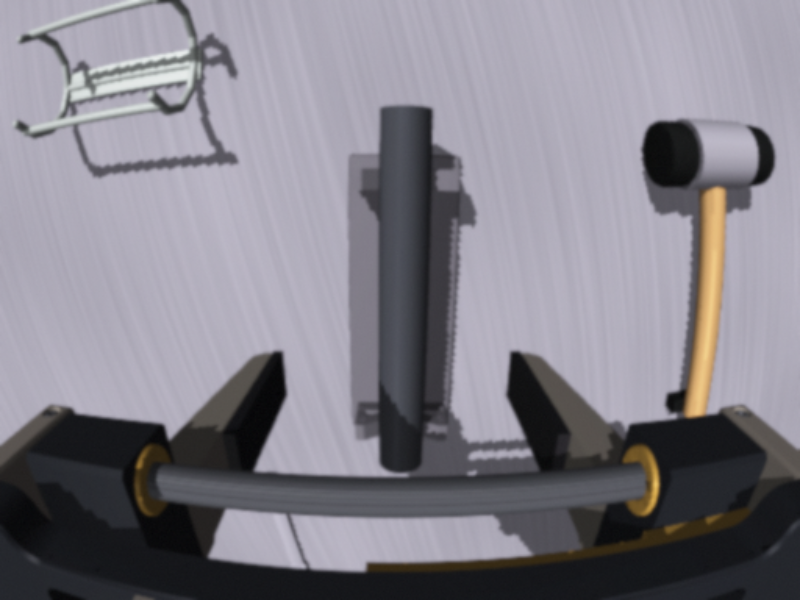

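The tube lies centred 4.4 mm in y and -4.8 mm in z off the tool, 0.75° off in turn, with its top at about 56 mm. I'll descend and grip it.

{"api": "step_arm", "payload": {"rows": [[[0, 4.4, -4.8, 0.75, -1], [15, 0, 0, 0, -1], [15, 0, 0, 0, -1], [15, 0, 0, 0, -1], [15, 0, 0, 0, -1], [15, 0, 0, 0, -1], [15, 0, 0, 0, -1], [10, 0, 0, 0, -1], [5, 0, 0, 0, -1], [0, 0, 0, 0, -1], [0, 0, 0, 0, -1]]]}}

```text
time: 5.2
ee_pos: [541.1, 224.1, 212.0]
ee_rot: [0.432, 0.56, 0.432, -0.56]
wrist_force: [0.1, 0.9, 0.5]
grip_width: 92.0
```

{"api": "step_arm", "payload": {"rows": [[[0, 0, 0, 0, 0], [0, 0, 0, 0, 0.2], [0, 0, 0, 0, 0.4], [0, 0, 0, 0, 0.5], [0, 0, 0, 0, 0.6], [0, 0, 0, 0, 0.8], [0, 0, 0, 0, 1], [0, 0, 0, 0, 1], [0, 0, 0, 0, 1]]], "force": 25}}

```text
time: 5.95
ee_pos: [540.7, 224.2, 211.6]
ee_rot: [-0.432, -0.56, -0.432, 0.56]
wrist_force: [0.4, 0.5, 0.1]
grip_width: 34.1
```

{"api": "step_arm", "payload": {"rows": [[[0, 0, 0, 0, 1], [0, 0, 0, 0, 1], [0, 0, 0, 0, 1], [-3, 0, 0, 0, 1], [-6, 0, 0, 0, 1], [-12, 0, 0, 0, 1], [-20, 0, 0, 0, 1], [-20, 0, 0, 0, 1], [-20, 0, 0, 0, 1], [-20, 0, 0, 0, 1], [-10, 0, 0, 0, 1], [-3, 0, 0, 0, 1]]]}}

```text
time: 6.95
ee_pos: [541.3, 224.4, 328.3]
ee_rot: [0.432, 0.561, 0.431, -0.559]
wrist_force: [0.4, 0.0, -4.3]
grip_width: 28.0
```

Run:
```python
from h import *
p,R,o=pose();a=np.radians(7.45);jx=np.array([-np.sin(a),-np.cos(a),0]);jy=np.array([np.cos(a),-np.sin(a),0])
J=np.array([549,-188.1,0]);t=J-25*jx
print(p,o["grip_width"],o["wrist_force"],"yaw",np.degrees(np.arctan2(R[1,1],R[0,1])),"dtool",(R.T@(t-p)).round(1),"after spin",jy@(t-p),jx@(t-p))
```

```text
[541.31578726 224.42085636 328.3379549 ] 27.96149601792464 [ 0.43110895  0.0222347  -4.33200795] yaw -14.756498161637538 dtool [327.8 108.3 372.9] after spin 61.10718917134484 383.04217366801555
```

{"api": "step_arm", "payload": {"rows": [[[0, 0, 0, -3.65, 1], [0, 0, 0, -3.65, 1], [0, 2, 15, 0, 1], [0, 6, 37, 0, 1], [0, 6, 38, 0, 1], [0, 6, 38, 0, 1], [0, 6, 38, 0, 1], [0, 6, 38, 0, 1], [0, 6, 38, 0, 1], [0, 6, 38, 0, 1], [0, 6, 38, 0, 1], [0, 6, 35, 0, 1]]]}}

```text
time: 7.95
ee_pos: [549.4, -135.7, 325.0]
ee_rot: [-0.466, -0.531, -0.466, 0.532]
wrist_force: [-0.1, 0.4, -3.6]
grip_width: 28.1
```

{"api": "step_arm", "payload": {"rows": [[[0, 5, 20, 0, 1], [0, 0, 10, 0, 1], [0, 0, 0, 0, 1], [0, 0, 0, 0, 1], [0, 0, 0, 0, 1]]]}}

```text
time: 8.37
ee_pos: [551.1, -162.5, 325.2]
ee_rot: [-0.466, -0.531, -0.467, 0.532]
wrist_force: [0.2, 0.9, -4.2]
grip_width: 27.8
```

Run:
```python
from h import *
im,P,W,O=wrist();np.savez("pics/w3.npz",im=im,P=P);cv2.imwrite("pics/w3.png",cv2.resize(im[:,:,::-1],(800,600)))
p,R,o=pose();a=np.radians(7.45);jx=np.array([-np.sin(a),-np.cos(a),0]);jy=np.array([np.cos(a),-np.sin(a),0]);J=np.array([549,-188.1,0])
print(p,"yaw",np.degrees(np.arctan2(R[1,1],R[0,1])),"jig pos of tcp",jx@(p-J),jy@(p-J),o["wrist_force"],o["qpos"])
x=(P-J)@jx;y=(P-J)@jy;Z=P[...,2]
for lo,hi in((-90,-50),(50,90)):
  m=(x>lo)&(x<hi)&(Z>38)&(Z<70)&(abs(y)<45);print("V",m.sum(),np.percentile(x[m],[2,98]).round(1),np.percentile(y[m],[1,99]).round(1))
  for s in(-1,1):
    k=m&(y*s>4)&(y*s<20)&(Z>44)&(Z<64)
    if k.sum()>20: f=np.polyfit(y[k],Z[k],1);print(s,f,"y at 42",(42-f[1])/f[0],k.sum())
# tube in tool frame
Q=(P-p)@R;m=(abs(Q[...,1])<18)&(Q[...,0]>150)&(Q[...,0]<175)&(Q[...,2]<-30)
q=Q[m];print("tube",len(q),np.percentile(q[:,2],[.5,99.5]))
for b in range(-120,-20,15):
    s=(q[:,2]>=b)&(q[:,2]<b+15)
    if s.sum()>20: print(b+7,np.round([(q[s,1].min()+q[s,1].max())/2,np.percentile(q[s,0],2)],1))
```

```text
[ 551.2985909  -162.2741358   325.41048423] yaw -7.4100160906384 jig pos of tcp -25.905889775496153 -1.0694188380013334 [ 0.04211371  0.46524285 -3.57259421] [-2.88953729e-01  3.64138650e-01  1.81403446e+00  3.27731500e-04
  9.64300994e-01 -1.59811305e-01]
V 1010 [-82.  -58.5] [-36.3  35.2]
V 206 [57.7 79.4] [-29.3  26.6]
tube 9018 [-108.49084366  -30.45315288]
-113 [1.000e-01 1.561e+02]
-98 [1.000e-01 1.561e+02]
-83 [  0.2 156.1]
-68 [  0.3 156. ]
-53 [  0.6 156.1]
-38 [  0.4 156.2]
```

View pics/w3.png

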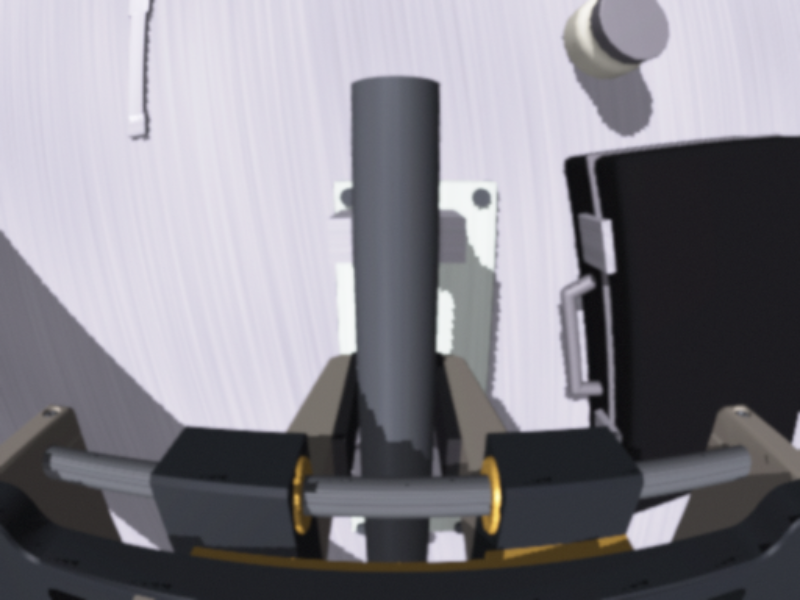

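The tube is held level and centred in the grip, with its tail end at about (395,80). The jig's y offset is about 1 mm. I'll lower it.

{"api": "step_arm", "payload": {"rows": [[[0, 0.9, 0, 0, 1], [12, 0, 0, 0, 1], [16, 0, 0, 0, 1], [16, 0, 0, 0, 1], [16, 0, 0, 0, 1], [12, 0, 0, 0, 1], [6, 0, 0, 0, 1], [4, 0, 0, 0, 1], [2, 0, 0, 0, 1], [0, 0, 0, 0, 1], [0, 0, 0, 0, 1]]]}}

```text
time: 9.33
ee_pos: [552.7, -163.6, 242.2]
ee_rot: [0.467, 0.532, 0.466, -0.531]
wrist_force: [-0.1, 0.1, -4.0]
grip_width: 27.8
```

{"api": "step_arm", "payload": {"rows": [[[1, 0, 0, 0, 1], [1, 0, 0, 0, 1], [1, 0, 0, 0, 1], [0, 0, 0, 0, 1], [0, 0, 0, 0, 1]]]}}

```text
time: 9.75
ee_pos: [552.4, -163.6, 238.7]
ee_rot: [-0.466, -0.531, -0.466, 0.531]
wrist_force: [0.2, 0.3, -3.7]
grip_width: 28.2
```

{"api": "step_arm", "payload": {"rows": [[[0.7, 0, 0, 0, 1], [0.7, 0, 0, 0, 1], [0.7, 0, 0, 0, 1], [0.7, 0, 0, 0, 1], [0, 0, 0, 0, 1], [0, 0, 0, 0, 1]]]}}

```text
time: 10.25
ee_pos: [552.4, -163.6, 235.8]
ee_rot: [-0.466, -0.531, -0.467, 0.531]
wrist_force: [-0.0, 0.2, -3.1]
grip_width: 28.1
```

{"api": "step_arm", "payload": {"rows": [[[0.5, 0, 0, 0, 1], [0.5, 0, 0, 0, 1], [0, 0, 0, 0, 1], [0, 0, 0, 0, 1]]]}}

```text
time: 10.58
ee_pos: [552.4, -163.6, 234.9]
ee_rot: [-0.466, -0.531, -0.466, 0.531]
wrist_force: [0.3, -0.0, -4.3]
grip_width: 28.1
```

{"api": "step_arm", "payload": {"rows": [[[0.5, 0, 0, 0, 1], [0.5, 0, 0, 0, 1], [0, 0, 0, 0, 1], [0, 0, 0, 0, 1]]]}}

```text
time: 10.92
ee_pos: [552.4, -163.6, 234.5]
ee_rot: [-0.466, -0.531, -0.466, 0.531]
wrist_force: [-3.6, -0.1, 5.4]
grip_width: 27.9
```

{"api": "step_arm", "payload": {"rows": [[[0, -0.5, 0, 0, 1], [0, 0, 0, 0, 1], [0, 0, 0, 0, 1]]]}}

```text
time: 11.17
ee_pos: [551.9, -163.5, 234.1]
ee_rot: [-0.466, -0.531, -0.466, 0.531]
wrist_force: [-3.0, 0.3, 3.6]
grip_width: 27.8
```

{"api": "step_arm", "payload": {"rows": [[[0.4, 0, 0, 0, 1], [0, 0, 0, 0, 1], [0, 0, 0, 0, 1]]]}}

```text
time: 11.42
ee_pos: [551.9, -163.5, 234.0]
ee_rot: [-0.466, -0.531, -0.466, 0.531]
wrist_force: [-4.5, 0.0, 8.3]
grip_width: 27.7
```

{"api": "step_arm", "payload": {"rows": [[[0, -0.6, 0, 0, 1], [0, 0, 0, 0, 1], [0, 0, 0, 0, 1]]]}}

```text
time: 11.67
ee_pos: [551.4, -163.5, 233.6]
ee_rot: [0.467, 0.531, 0.466, -0.531]
wrist_force: [-2.3, 0.2, 4.1]
grip_width: 28.2
```

{"api": "step_arm", "payload": {"rows": [[[0.4, -0.3, 0, 0, 1], [0, 0, 0, 0, 1], [0, 0, 0, 0, 1]]]}}

```text
time: 11.92
ee_pos: [551.3, -163.5, 233.6]
ee_rot: [0.467, 0.532, 0.466, -0.531]
wrist_force: [-2.8, 0.4, 8.5]
grip_width: 28.0
```

{"api": "step_arm", "payload": {"rows": [[[0, 0, 0, 0, 0.3], [0, 0, 0, 0, 0.2], [0, 0, 0, 0, 0.1], [0, 0, 0, 0, 0.1], [0, 0, 0, 0, 0.1], [0, 0, 0, 0, 0.1]]], "force": 12}}

```text
time: 12.42
ee_pos: [551.0, -163.4, 233.0]
ee_rot: [-0.466, -0.531, -0.466, 0.531]
wrist_force: [0.0, 0.1, -0.9]
grip_width: 41.2
```

Run:
```python
from h import *
im,P,W,O=wrist();np.savez("pics/w4.npz",im=im,P=P);cv2.imwrite("pics/w4.png",cv2.resize(im[:,:,::-1],(800,600)))
p,R,o=pose();print(p,o["grip_width"],o["wrist_force"])
Q=(P-p)@R;m=(abs(Q[...,1])<18)&(Q[...,0]>150)&(Q[...,0]<168)&(Q[...,2]<-25)
q=Q[m];print("tube",len(q),np.percentile(q[:,2],[.5,99.5]))
for b in range(-120,-20,15):
    s=(q[:,2]>=b)&(q[:,2]<b+15)
    if s.sum()>20: print(b+7,np.round([(q[s,1].min()+q[s,1].max())/2,p[2]-np.percentile(q[s,0],2)],1))
a=np.radians(7.45);jx=np.array([-np.sin(a),-np.cos(a),0]);jy=np.array([np.cos(a),-np.sin(a),0]);J=np.array([549,-188.1,0])
print("jig",jx@(p-J),jy@(p-J))
```

```text
[ 551.04831537 -163.37575741  232.99858955] 41.48600411143112 [ 0.82310382 -0.36785915  0.37119806]
tube 9587 [-108.73027754  -25.48467243]
-113 [ 0.7 77.7]
-98 [ 0.7 77.6]
-83 [ 0.7 77.7]
-68 [ 0.7 77.7]
-53 [ 0.7 77.6]
-38 [ 0.8 77.6]
-23 [ 0.9 77.4]
jig -24.781116671282973 -1.1747443376230944
```

{"api": "step_arm", "payload": {"rows": [[[0, 0.4, 0, 0, 0.2], [0, 0, 0, 0, 0.4], [0, 0, 0, 0, 0.5], [0, 0, 0, 0, 0.7], [0, 0, 0, 0, 0.7], [0, 0, 0, 0, 0.7]]], "force": 25}}

```text
time: 12.97
ee_pos: [551.4, -163.4, 233.1]
ee_rot: [0.466, 0.531, 0.466, -0.531]
wrist_force: [-0.1, 0.5, 0.7]
grip_width: 28.0
```

{"api": "step_arm", "payload": {"rows": [[[0, 0, 0.5, 0, 0.7], [0, 0, 1, 0, 0.7], [0, 0, 1, 0, 0.7], [0, 0, 1, 0, 0.7], [0, 0, 1, 0, 0.7], [0, 0, 1, 0, 0.7], [0, 0, 1, 0, 0.7], [0, 0, 0.5, 0, 0.7], [0, 0, 0, 0, 0.7]]]}}

```text
time: 13.72
ee_pos: [550.5, -170.6, 233.1]
ee_rot: [-0.466, -0.531, -0.466, 0.531]
wrist_force: [0.8, 2.7, 0.8]
grip_width: 28.1
```

{"api": "step_arm", "payload": {"rows": [[[0, 0, 0.7, 0, 0.7], [0, 0, 0.7, 0, 0.7], [0, 0, 0.6, 0, 0.7], [0, 0, 0, 0, 0.7], [0, 0, 0, 0, 0.7]]]}}

```text
time: 14.13
ee_pos: [550.3, -172.4, 233.1]
ee_rot: [-0.466, -0.531, -0.466, 0.531]
wrist_force: [0.1, 2.2, 1.0]
grip_width: 27.7
```

{"api": "step_arm", "payload": {"rows": [[[0, 0, 0.7, 0, 0.7], [0, 0, 0.7, 0, 0.7], [0, 0, 0.6, 0, 0.7], [0, 0, 0, 0, 0.7], [0, 0, 0, 0, 0.7]]]}}

```text
time: 14.55
ee_pos: [550.0, -174.4, 233.1]
ee_rot: [-0.466, -0.531, -0.466, 0.531]
wrist_force: [0.9, 2.6, 0.2]
grip_width: 28.2
```

{"api": "step_arm", "payload": {"rows": [[[0, 0, 0.5, 0, 0.7], [0, 0, 0.5, 0, 0.7], [0, 0, 0, 0, 0.7], [0, 0, 0, 0, 0.7]]]}}

```text
time: 14.88
ee_pos: [549.9, -175.3, 233.1]
ee_rot: [0.466, 0.531, 0.466, -0.531]
wrist_force: [1.8, 3.0, 0.3]
grip_width: 27.6
```

{"api": "step_arm", "payload": {"rows": [[[0, 0, 0.5, 0, 0.7], [0, 0, 0.5, 0, 0.7], [0, 0, 0, 0, 0.7], [0, 0, 0, 0, 0.7]]]}}

```text
time: 15.22
ee_pos: [549.8, -176.3, 233.1]
ee_rot: [0.466, 0.531, 0.466, -0.531]
wrist_force: [0.4, 3.1, -0.7]
grip_width: 28.0
```

{"api": "step_arm", "payload": {"rows": [[[0, 0, 0.4, 0, 0.7], [0, 0, 0.4, 0, 0.7], [0, 0, 0, 0, 0.7], [0, 0, 0, 0, 0.7]]]}}

```text
time: 15.55
ee_pos: [549.7, -177.2, 233.1]
ee_rot: [-0.466, -0.531, -0.466, 0.531]
wrist_force: [1.2, 4.8, 0.6]
grip_width: 27.9
```

{"api": "step_arm", "payload": {"rows": [[[0, 0, 0.4, 0, 0.7], [0, 0, 0, 0, 0.7], [0, 0, 0, 0, 0.7]]]}}

```text
time: 15.8
ee_pos: [549.6, -177.5, 233.1]
ee_rot: [0.466, 0.531, 0.466, -0.531]
wrist_force: [1.2, 4.0, -0.7]
grip_width: 27.9
```

{"api": "step_arm", "payload": {"rows": [[[0, 0, 0.5, 0, 0.7], [0, 0, 0, 0, 0.7], [0, 0, 0, 0, 0.7]]]}}

```text
time: 16.05
ee_pos: [549.6, -178.1, 233.1]
ee_rot: [0.466, 0.531, 0.466, -0.531]
wrist_force: [1.6, 2.8, 0.4]
grip_width: 27.4
```

{"api": "step_arm", "payload": {"rows": [[[0, 0, 0.4, 0, 0.7], [0, 0, 0, 0, 0.7], [0, 0, 0, 0, 0.7]]]}}

```text
time: 16.3
ee_pos: [549.5, -178.3, 233.1]
ee_rot: [0.466, 0.532, 0.466, -0.531]
wrist_force: [1.6, 3.7, -0.6]
grip_width: 28.0
```

{"api": "step_arm", "payload": {"rows": [[[0, 0, 0.4, 0, 0.7], [0, 0, 0, 0, 0.7], [0, 0, 0, 0, 0.7]]]}}

```text
time: 16.55
ee_pos: [549.5, -178.4, 233.1]
ee_rot: [0.466, 0.532, 0.467, -0.531]
wrist_force: [2.4, 7.6, 0.4]
grip_width: 28.1
```

{"api": "step_arm", "payload": {"rows": [[[0, 0, 0.25, 0, 0.7], [0, 0, 0, 0, 0.7], [0, 0, 0, 0, 0.7]]]}}

```text
time: 16.8
ee_pos: [549.5, -178.5, 233.1]
ee_rot: [0.466, 0.532, 0.467, -0.531]
wrist_force: [2.7, 7.7, 0.7]
grip_width: 27.8
```

{"api": "step_arm", "payload": {"rows": [[[0, 0, 0.1, 0, 0.7], [0, 0, 0, 0, 0.7], [0, 0, 0, 0, 0.7], [0, 0, 0, 0, 0.7]]]}}

```text
time: 17.13
ee_pos: [549.5, -178.6, 233.1]
ee_rot: [0.466, 0.532, 0.467, -0.531]
wrist_force: [2.1, 8.2, -0.1]
grip_width: 27.8
```

{"api": "step_arm", "payload": {"rows": [[[0, 0, 0.35, 0, 0.7], [0, 0, 0, 0, 0.7], [0, 0, 0, 0, 0.7]]]}}

```text
time: 17.38
ee_pos: [549.5, -178.7, 233.1]
ee_rot: [0.466, 0.532, 0.467, -0.531]
wrist_force: [2.5, 10.0, -0.6]
grip_width: 28.1
```

{"api": "step_arm", "payload": {"rows": [[[0, 0, 0, 0, 0.7], [0, 0, 0, 0, 0.7], [0, 0, 0, 0, 0.7], [0, 0, 0, 0, 0.7], [0, 0, 0, 0, 0.7], [0, 0, 0, 0, 0.7]]]}}

```text
time: 17.88
ee_pos: [549.5, -178.7, 233.1]
ee_rot: [0.466, 0.532, 0.467, -0.531]
wrist_force: [3.1, 10.7, 0.8]
grip_width: 28.3
```

{"api": "step_arm", "payload": {"rows": [[[0, 0, 0, 0, 0.7], [0, 0, 0, 0, 0.7], [0, 0, 0, 0, 0.7], [0, 0, 0, 0, 0.7], [0, 0, 0, 0, 0.3], [0, 0, 0, 0, 0.1], [0, 0, 0, 0, 0], [0, 0, 0, 0, -0.1], [0, 0, 0, 0, -0.1], [0, 0, 0, 0, -0.1], [0, 0, 0, 0, -0.1]]]}}

```text
time: 18.8
ee_pos: [549.3, -179.6, 233.1]
ee_rot: [-0.466, -0.531, -0.466, 0.532]
wrist_force: [-1.0, 0.0, -0.2]
grip_width: 51.0
```

Run:
```python
from h import *
im,P,W,O=wrist()
p,R,o=pose();print(p,o["grip_width"],o["wrist_force"])
Q=(P-p)@R;m=(abs(Q[...,1])<18)&(Q[...,0]>150)&(Q[...,0]<168)&(Q[...,2]<-25)
q=Q[m];print("tube",len(q),np.percentile(q[:,2],[.5]))
for b in range(-120,-20,30):
    s=(q[:,2]>=b)&(q[:,2]<b+15)
    if s.sum()>20: print(b+7,np.round([(q[s,1].min()+q[s,1].max())/2,p[2]-np.percentile(q[s,0],2)],1))
```

```text
[ 549.32056725 -179.59294019  233.10152257] 50.38037048664654 [ 0.47261159 -0.05306952 -0.09590808]
tube 9749 [-110.20481701]
-113 [ 0.2 77.6]
-83 [ 0.2 77.6]
-53 [ 0.4 77.6]
-23 [ 0.3 77.5]
```

{"api": "step_arm", "payload": {"rows": [[[-4, 0, 0, 0, -0.1], [-10, 0, 0, 0, -0.1], [-18, 0, 0, 0, -0.1], [-20, 0, 0, 0, -0.1], [-20, 0, 0, 0, -0.1], [-20, 0, 0, 0, 0.2], [-20, 0, 0, 0, 0.5], [-20, 0, 0, 0, 1], [-20, 0, 0, 0, 1], [-20, 0, 0, 0, 1], [0, 0, 0, 0, 1], [0, 0, 0, 0, 1]]]}}

```text
time: 19.85
ee_pos: [549.5, -179.5, 406.8]
ee_rot: [0.467, 0.532, 0.466, -0.531]
wrist_force: [-0.5, -0.0, -0.4]
grip_width: 6.1
```

Run:
```python
from h import *
im,P,W,O=wrist();np.savez("pics/w5.npz",im=im,P=P);cv2.imwrite("pics/w5.png",cv2.resize(im[:,:,::-1],(800,600)))
p,R,o=pose();a=np.radians(7.45);jx=np.array([-np.sin(a),-np.cos(a),0]);jy=np.array([np.cos(a),-np.sin(a),0]);J=np.array([549,-188.1,0])
print(p,"yaw",np.degrees(np.arctan2(R[1,1],R[0,1])),"jig",jx@(p-J),jy@(p-J),o["grip_width"])
x=(P-J)@jx;y=(P-J)@jy;Z=P[...,2]
m=(abs(y)<12)&(Z>66)&(Z<85)&(x<160);h=np.histogram(x[m],np.arange(-130,160,4));print([(int(b),int(c)) for c,b in zip(*h) if c])
m=(abs(x-70)<14)&(y>30)&(y<140)&(Z>100)&(Z<215);q=np.c_[x[m],y[m],Z[m]];q=q[np.argsort(q[:,2])];print(q[::max(1,len(q)//12)].round(0).tolist(),q[-1])
```

```text
[ 549.10909918 -179.40708945  405.44686762] yaw -7.451083495366241 jig -8.633674282635276 -1.0189527747375775 1.9350403501847866
[(-122, 25), (-118, 90), (-114, 91), (-110, 78), (-106, 82), (-102, 92), (-98, 92), (-94, 92), (-90, 92), (-86, 69), (-82, 91), (-78, 91), (-74, 90), (-70, 79), (-66, 77), (-62, 85), (-58, 87), (-54, 81), (-50, 80), (-46, 79), (-42, 83), (-38, 84), (-34, 76), (-30, 83), (-26, 80), (-22, 77), (-18, 81), (-14, 80), (-10, 74), (-6, 81), (-2, 75), (2, 77), (6, 74), (10, 79), (14, 71), (18, 70), (22, 80), (26, 68), (30, 70), (34, 69), (38, 53), (42, 35), (46, 28), (50, 33), (54, 32), (58, 29), (62, 31), (66, 29), (70, 35), (74, 27), (78, 28), (82, 30), (86, 28), (90, 29), (94, 29), (98, 24), (102, 16), (106, 4), (110, 20), (114, 24), (118, 19), (122, 68), (126, 45), (130, 32), (134, 29), (138, 29), (142, 7), (150, 15), (154, 34)]
[[74.0, 47.0, 100.0], [63.0, 63.0, 103.0], [63.0, 58.0, 107.0], [62.0, 61.0, 113.0], [62.0, 71.0, 118.0], [71.0, 60.0, 123.0], [63.0, 63.0, 128.0], [62.0, 79.0, 137.0], [61.0, 61.0, 142.0], [65.0, 73.0, 146.0], [62.0, 90.0, 151.0], [60.0, 110.0, 181.0], [63.0, 104.0, 187.0]] [ 58.12435324 100.03953969 188.41246431]
```

View pics/w5.png

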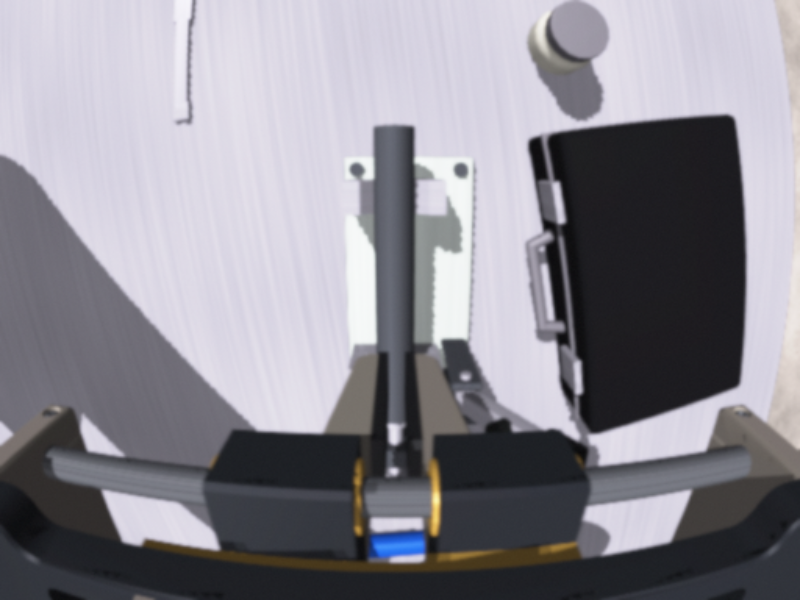

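The tube sits along the V line from jig x ≈ -120 to +100. Its end meets the stop's pad at about (397,425), and its top is level. Now I'll go behind the clamp arm.

{"api": "step_arm", "payload": {"rows": [[[0, 20, 10, 0, 1], [0, 28, 14, 0, 1], [0, 28, 14, 0, 1], [0, 28, 14, 0, 1], [0, 28, 14, 0, 1], [0, 28, 13, 0, 1], [15, 0, 0, 0, 1], [18, 0, 0, 0, 1], [18, 0, 0, 0, 1], [14, 0, 0, 0, 1], [0, 0, 0, 0, 1], [0, 0, 0, 0, 1]]]}}

```text
time: 20.9
ee_pos: [697.4, -278.4, 338.6]
ee_rot: [-0.466, -0.531, -0.467, 0.532]
wrist_force: [0.4, -0.5, -0.3]
grip_width: 0.5
```

{"api": "step_arm", "payload": {"rows": [[[0, -6, 0, 0, 1], [0, -6, 0, 0, 1], [0, -6, 0, 0, 1], [0, -6, 0, 0, 1], [0, -6, 0, 0, 1], [0, -6, 0, 0, 1], [0, -6, 0, 0, 1], [0, -6, 0, 0, 1]]]}}

```text
time: 21.57
ee_pos: [651.0, -272.7, 342.3]
ee_rot: [0.468, 0.533, 0.464, -0.53]
wrist_force: [4.8, -1.8, 5.1]
grip_width: 0.5
```

{"api": "step_arm", "payload": {"rows": [[[0, -4, 0, 0, 1], [0, -4, 0, 0, 1], [0, -4, 0, 0, 1], [0, -4, 0, 0, 1], [0, -4, 0, 0, 1], [0, -4, 0, 0, 1]]]}}

```text
time: 22.07
ee_pos: [625.8, -269.1, 339.7]
ee_rot: [-0.466, -0.531, -0.467, 0.532]
wrist_force: [2.6, 0.2, 0.8]
grip_width: 0.7
```

{"api": "step_arm", "payload": {"rows": [[[0, -4, 0, 0, 1], [0, -4, 0, 0, 1], [0, -4, 0, 0, 1], [0, -4, 0, 0, 1], [0, -4, 0, 0, 1], [0, -4, 0, 0, 1]]]}}

```text
time: 22.57
ee_pos: [602.2, -266.1, 340.0]
ee_rot: [0.466, 0.531, 0.466, -0.531]
wrist_force: [2.4, -0.4, -0.8]
grip_width: 1.0
```

{"api": "step_arm", "payload": {"rows": [[[0, -4, 0, 0, 1], [0, -4, 0, 0, 1], [0, -4, 0, 0, 1], [0, -4, 0, 0, 1], [0, -4, 0, 0, 1], [0, -4, 0, 0, 1], [0, -4, 0, 0, 1], [0, 0, 0, 0, 1]]]}}

```text
time: 23.23
ee_pos: [573.7, -262.3, 340.0]
ee_rot: [-0.466, -0.531, -0.467, 0.532]
wrist_force: [0.2, 0.2, 0.1]
grip_width: 0.8
```

Run:
```python
from h import *
n="scene";p_,d=env.get_image(n);P=cloud(n,d);cv2.imwrite("pics/s6.png",cv2.resize(p_[190:350,150:350,::-1],(750,600)))
p,R,o=pose();a=np.radians(7.45);jx=np.array([-np.sin(a),-np.cos(a),0]);jy=np.array([np.cos(a),-np.sin(a),0]);J=np.array([549,-188.1,0])
print(p,"jig",jx@(p-J),jy@(p-J),o["wrist_force"])
```

```text
[ 574.00395829 -262.36918569  339.96408148] jig 70.4001973156637 34.422697323622266 [ 0.0758894   0.70608501 -0.05505267]
```

View pics/s6.png

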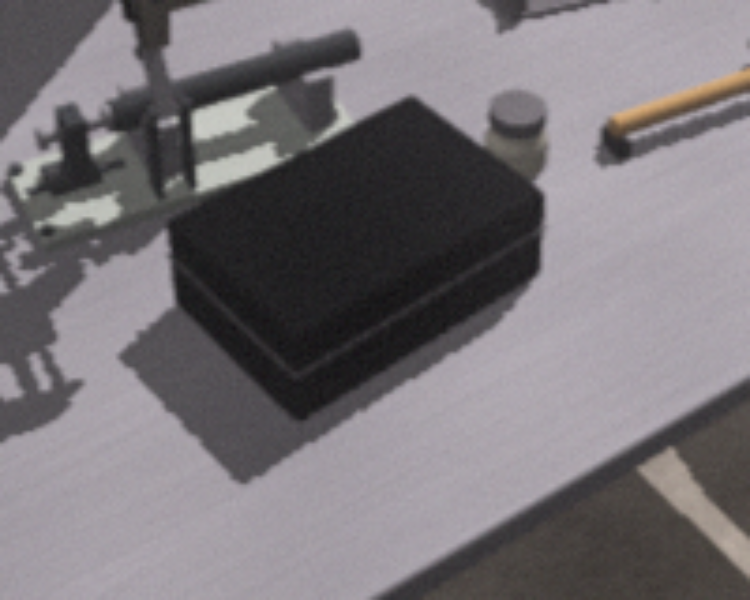

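The arm has passed upright and left the finger; the contact force is now 0. I'll raise the tool, move above the handle's place and let the arm sink.

{"api": "step_arm", "payload": {"rows": [[[-15, 0, 0, 0, 1], [-20, 0, 0, 0, 1], [-20, 0, 0, 0, 1], [-15, 0, 0, 0, 1], [0, -15, 0, 0, 1], [0, -20, 0, 0, 1], [0, -20, 0, 0, 1], [0, -16, 0, 0, 1], [0, -6, 0, 0, 1], [0, 0, 0, 0, 1], [0, 0, 0, 0, 1], [0, 0, 0, 0, 1]]]}}

```text
time: 24.28
ee_pos: [499.2, -252.7, 410.2]
ee_rot: [0.467, 0.532, 0.466, -0.531]
wrist_force: [-0.7, 0.2, -0.6]
grip_width: 0.3
```

```bash
cat > arm.py <<'E'
from h import *
im,P,W,O=wrist();p,R,o=pose();a=np.radians(7.45);jx=np.array([-np.sin(a),-np.cos(a),0]);jy=np.array([np.cos(a),-np.sin(a),0]);J=np.array([549,-188.1,0])
print(o["time"],p,"jig",jx@(p-J),jy@(p-J),o["wrist_force"])
cv2.imwrite("pics/w%d.png"%(o["time"]*10),cv2.resize(im[:,:,::-1],(800,600)))
for n,Q in(("wrist",P),("scene",cloud("scene",env.get_image("scene")[1])),("top",cloud("top",env.get_image("top")[1]))):
    x=(Q-J)@jx;y=(Q-J)@jy;Z=Q[...,2];print(n,end=" ")
    for b in range(-64,70,8):
        m=(abs(x-70)<13)&(y>=b)&(y<b+8)&(Z>79)&(Z<205)
        if m.sum()>3: print((b+4,int(m.sum()),int(np.median(Z[m]))),end="")
    print()
E
python3 arm.py
```

```text
24.3333 [ 499.25526882 -252.66639429  410.08429912] jig 70.4712987235494 -40.953065912790784 [0.55738145 0.05864265 0.05225263]
wrist (-20, 334, 174)(-12, 372, 178)(-4, 283, 170)(4, 227, 161)(12, 188, 146)(20, 148, 138)(28, 122, 128)(36, 120, 119)(44, 124, 107)(52, 123, 101)(60, 39, 98)
scene (-12, 26, 174)(-4, 29, 167)(4, 47, 153)(12, 21, 144)(20, 26, 137)(28, 26, 126)(36, 29, 115)(44, 23, 108)(52, 32, 99)(60, 14, 95)
top (-20, 23, 174)(-12, 19, 177)(-4, 25, 168)(4, 20, 160)(12, 20, 147)(20, 17, 139)(28, 16, 128)(36, 17, 121)(44, 19, 109)(52, 22, 102)(60, 6, 97)
```

{"api": "step_arm", "payload": {"rows": [[[0, 0, 0, 0, 1], [0, 0, 0, 0, 1], [0, 0, 0, 0, 1], [0, 0, 0, 0, 1], [0, 0, 0, 0, 1], [0, 0, 0, 0, 1], [0, 0, 0, 0, 1], [0, 0, 0, 0, 1], [0, 0, 0, 0, 1], [0, 0, 0, 0, 1], [0, 0, 0, 0, 1], [0, 0, 0, 0, 1]]]}}

```text
time: 25.43
ee_pos: [498.4, -252.5, 410.1]
ee_rot: [-0.466, -0.531, -0.466, 0.531]
wrist_force: [-0.6, 0.9, -0.4]
grip_width: 0.7
```

{"api": "step_arm", "payload": {"rows": [[[0, 0, 0, 0, 1], [0, 0, 0, 0, 1], [0, 0, 0, 0, 1], [0, 0, 0, 0, 1], [0, 0, 0, 0, 1], [0, 0, 0, 0, 1], [0, 0, 0, 0, 1], [0, 0, 0, 0, 1], [0, 0, 0, 0, 1], [0, 0, 0, 0, 1], [0, 0, 0, 0, 1], [0, 0, 0, 0, 1]]]}}

```text
time: 26.43
ee_pos: [498.4, -252.5, 410.1]
ee_rot: [0.466, 0.531, 0.466, -0.531]
wrist_force: [0.5, 1.0, 0.3]
grip_width: 0.6
```

```bash
python3 arm.py
```

```text
26.4833 [ 498.44629654 -252.50334354  410.07670685] jig 70.41451649148027 -41.7763504772334 [-0.12621039  0.5748502  -0.15551117]
wrist (-52, 102, 131)(-44, 268, 137)(-36, 270, 135)(-28, 249, 131)(-20, 193, 128)(-12, 151, 123)(-4, 180, 120)(4, 150, 117)(12, 138, 114)(20, 129, 111)(28, 116, 108)(36, 137, 104)(44, 166, 101)(52, 146, 99)(60, 33, 100)
scene (-44, 15, 134)(-36, 15, 131)(-28, 23, 129)(-20, 18, 124)(-12, 19, 120)(-4, 12, 117)(4, 18, 114)(12, 16, 111)(20, 15, 108)(28, 14, 106)(36, 17, 103)(44, 20, 101)(52, 29, 96)(60, 14, 96)
top (-52, 16, 130)(-44, 30, 135)(-36, 27, 132)(-28, 27, 130)(-20, 19, 126)(-12, 20, 122)(-4, 23, 119)(4, 18, 115)(12, 17, 115)(20, 17, 110)(28, 14, 108)(36, 20, 105)(44, 20, 103)(52, 22, 100)(60, 5, 97)
```

{"api": "step_arm", "payload": {"rows": [[[0, 0, 0, 0, 1], [0, 0, 0, 0, 1], [0, 0, 0, 0, 1], [8, 0, 0, 0, 1], [12, 0, 0, 0, 1], [15, 0, 0, 0, 1], [15, 0, 0, 0, 1], [15, 0, 0, 0, 1], [15, 0, 0, 0, 1], [12, 0, 0, 0, 1], [8, 0, 0, 0, 1], [4, 0, 0, 0, 1]]]}}

```text
time: 27.58
ee_pos: [498.0, -252.3, 304.4]
ee_rot: [-0.466, -0.531, -0.467, 0.532]
wrist_force: [0.1, 0.3, 0.1]
grip_width: 0.5
```

{"api": "step_arm", "payload": {"rows": [[[2, 0, 0, 0, 1], [2, 0, 0, 0, 1], [1, 0, 0, 0, 1], [0, 0, 0, 0, 1], [0, 0, 0, 0, 1], [0, 0, 0, 0, 1], [0, 0, 0, 0, 1]]]}}

```text
time: 28.17
ee_pos: [498.5, -252.6, 301.4]
ee_rot: [0.467, 0.532, 0.466, -0.531]
wrist_force: [1.1, 0.2, -0.6]
grip_width: 0.5
```

{"api": "step_arm", "payload": {"rows": [[[1, 0, 0, 0, 1], [1, 0, 0, 0, 1], [1, 0, 0, 0, 1], [1, 0, 0, 0, 1], [1, 0, 0, 0, 1], [1, 0, 0, 0, 1], [1, 0, 0, 0, 1], [0, 0, 0, 0, 1]]]}}

```text
time: 28.83
ee_pos: [498.4, -252.5, 293.8]
ee_rot: [-0.466, -0.531, -0.467, 0.531]
wrist_force: [0.1, 0.0, -0.9]
grip_width: 0.6
```

{"api": "step_arm", "payload": {"rows": [[[0.7, 0, 0, 0, 1], [0.7, 0, 0, 0, 1], [0.7, 0, 0, 0, 1], [0, 0, 0, 0, 1]]]}}

```text
time: 29.17
ee_pos: [498.4, -252.5, 291.9]
ee_rot: [-0.466, -0.531, -0.466, 0.531]
wrist_force: [-0.2, 0.1, 0.5]
grip_width: 0.3
```

{"api": "step_arm", "payload": {"rows": [[[0.5, 0, 0, 0, 1], [0.5, 0, 0, 0, 1], [0, 0, 0, 0, 1]]]}}

```text
time: 29.42
ee_pos: [498.5, -252.5, 291.1]
ee_rot: [0.466, 0.531, 0.466, -0.531]
wrist_force: [-0.0, 0.4, 2.5]
grip_width: 0.4
```

{"api": "step_arm", "payload": {"rows": [[[0.5, 0, 0, 0, 1], [0.5, 0, 0, 0, 1], [0, 0, 0, 0, 1]]]}}

```text
time: 29.67
ee_pos: [498.4, -252.5, 290.8]
ee_rot: [-0.466, -0.531, -0.466, 0.531]
wrist_force: [-3.2, 2.0, 10.3]
grip_width: 0.8
```

{"api": "step_arm", "payload": {"rows": [[[0.5, 0, 0, 0, 1], [0.5, 0, 0, 0, 1], [0, 0, 0, 0, 1]]]}}

```text
time: 29.92
ee_pos: [498.4, -252.5, 290.5]
ee_rot: [-0.467, -0.531, -0.466, 0.531]
wrist_force: [-5.3, 2.6, 17.8]
grip_width: 0.7
```

{"api": "step_arm", "payload": {"rows": [[[0.5, 0, 0, 0, 1], [0, 0, 0, 0, 1], [0, 0, 0, 0, 1]]]}}

```text
time: 30.17
ee_pos: [498.4, -252.6, 290.3]
ee_rot: [0.467, 0.531, 0.466, -0.531]
wrist_force: [-8.0, 3.7, 23.1]
grip_width: 0.3
```

{"api": "step_arm", "payload": {"rows": [[[0.4, 0, 0, 0, 1], [0, 0, 0, 0, 1], [0, 0, 0, 0, 1], [0, 0, 0, 0, 1], [0, 0, 0, 0, 1], [0, 0, 0, 0, 1], [0, 0, 0, 0, 1], [0, 0, 0, 0, 1], [0, 0, 0, 0, 1], [0, 0, 0, 0, 1], [0, 0, 0, 0, 1], [0, 0, 0, 0, 1]]]}}

```text
time: 31.17
ee_pos: [498.4, -252.5, 290.2]
ee_rot: [0.467, 0.531, 0.466, -0.531]
wrist_force: [-9.3, 3.7, 24.3]
grip_width: 0.3
```

{"api": "step_arm", "payload": {"rows": [[[-1, 0, 0, 0, 1], [-1, 0, 0, 0, 1], [-2, 0, 0, 0, 1], [-6, 0, 0, 0, 1], [-12, 0, 0, 0, 1], [-20, 0, 0, 0, 1], [-20, 0, 0, 0, 1], [-20, 0, 0, 0, 1], [-20, 0, -20, 0, 1], [0, 0, -30, 0, 1], [0, 0, -20, 0, 1], [0, 0, 0, 0, 1]]]}}

```text
time: 32.17
ee_pos: [507.7, -180.6, 391.4]
ee_rot: [0.467, 0.532, 0.467, -0.531]
wrist_force: [-0.9, -0.1, -0.0]
grip_width: 0.6
```

```bash
cat >> arm.py <<'E'
np.savez("pics/fin.npz",P=P,im=im)
x=(P-J)@jx;y=(P-J)@jy;Z=P[...,2];m=(abs(y)<13)&(Z>66)&(Z<85)
print("tail",np.percentile(x[m&(x<0)],.5),"x max",[ (int(b),int(c)) for c,b in zip(*np.histogram(x[m],np.arange(84,130,2)))])
for b in range(-120,100,20):
    s=m&(x>=b)&(x<b+20)
    if s.sum()>20: print(b+10,np.percentile(Z[s],98).round(1),((y[s].min()+y[s].max())/2).round(1),end="; ")
E
python3 arm.py; ls -t pics|head -2
```

```text
32.2167 [ 507.70058656 -181.89338806  391.12939773] jig -0.7992972129393855 -41.75553503670633 [-0.24204126 -0.71843656  0.52554189]
wrist (-12, 11, 93)(-4, 133, 98)(4, 150, 98)(12, 131, 98)(20, 135, 99)(28, 130, 99)(36, 139, 99)(44, 154, 99)(52, 122, 99)(60, 36, 99)
scene (-52, 14, 99)(-44, 11, 100)(-36, 15, 99)(-28, 10, 97)(-20, 14, 99)(-12, 11, 98)(-4, 12, 98)(4, 12, 97)(12, 8, 100)(20, 15, 97)(28, 9, 97)(36, 11, 98)(44, 16, 98)(52, 28, 93)(60, 13, 89)
top 
tail -118.34485585433048 x max [(84, 0), (86, 0), (88, 0), (90, 6), (92, 9), (94, 12), (96, 9), (98, 12), (100, 4), (102, 1), (104, 2), (106, 3), (108, 0), (110, 0), (112, 0), (114, 0), (116, 0), (118, 0), (120, 0), (122, 0), (124, 0), (126, 0)]
-110 78.0 0.0; -90 77.7 -0.1; -70 77.8 -0.0; -50 77.8 -0.2; -30 77.8 -0.1; -10 77.8 -0.1; 10 77.7 0.1; 30 77.8 -0.0; 50 77.7 -0.0; 70 84.7 0.3; 90 77.1 7.0; fin.npz
w322.png
```

Run:
```python
from h import *
a=np.radians(7.45);jx=np.array([-np.sin(a),-np.cos(a),0]);jy=np.array([np.cos(a),-np.sin(a),0]);J=np.array([549,-188.1,0])
for f in("w5","fin"):
    P=np.load(f"pics/{f}.npz")["P"];x=(P-J)@jx;y=(P-J)@jy;Z=P[...,2];m=(abs(y)<10)&(Z>66)&(Z<85)&(x<0);print(f,np.percentile(x[m],[.1,.5,1]).round(2))
im=np.load("pics/fin.npz")["im"];cv2.imwrite("pics/finc.png",cv2.resize(im[190:340,190:390,::-1],(800,600),interpolation=cv2.INTER_CUBIC))
```

```text
w5 [-118.84 -118.57 -117.69]
fin [-118.93 -118.74 -117.88]
```

View pics/finc.png

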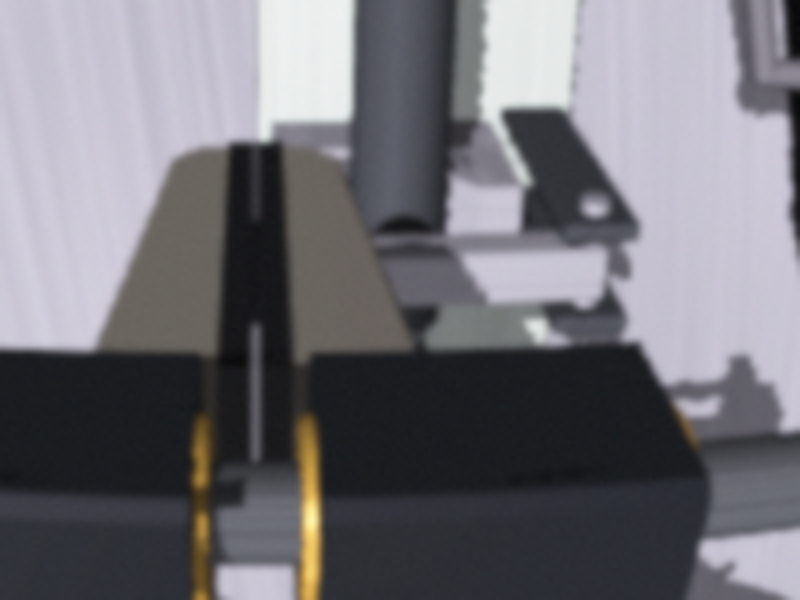

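The arm is level over the tube (handle bar ringed at about (595,205) in the crop). The tube's tail end has not moved since it was let go (-118.6 against -118.7 mm). I'll hand in.

```bash
python3 -c "
from cell import env
print(env.observe()['time'],env.finish_job())"
```

```text
the job is handed in; nothing more can be done
32.3167 None
```

The job is handed in at 32.3 s: the tube lies in both Vs, its end at the stop's pad, with the hold-down arm closed over it and the robot clear of everything.

- **Seating:** I gripped the tube at its middle, lowered it into both Vs about 12 mm clear of the stop and opened the jaws so it could settle. Its measured top was then level to about 0.3 mm along the part I could see.
- **Stop:** I regripped it and slid it about 15 mm until it stopped moving. I held it there for about 1 s at 10–11 N at the wrist, which is roughly 8 N on the pad after sliding friction. Then I let go.
- **Clamp:** I pushed the hold-down arm past upright and let it sink onto the tube. I pressed the handle at about 24 N for about 1 s and backed off.

**Last checks:** The arm measured level, with its top at 98–99 mm. The tube's top read 77–78 mm along its length, against about 76.3 mm expected. I put that down to a camera height bias of 1–2 mm, which also showed up when the tube was in its rest. Letting go of the arm left the tube's tail end within 0.2 mm of where it was.

**Disagreement:** Measured tube travel on the slide was about 0.6 mm less than the gripper's. That could be slip in the grip, camera noise or a small spring-back at the stop. The pad was hidden at the end, so I could not check directly that its spring is still fully compressed.

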